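# Sort the nib grinding desk

### The arm

A 6-joint arm with a two-finger parallel gripper is mounted at the origin on the work surface. World frame = base frame: x ahead of the robot, y to its left, z up, the work surface at z = 0. Lengths are in m, angles in rad, forces in N, time in s.
With the tool pointing down it reaches from about 0.25 to 0.725 m from the base axis. Payload 4 kg.
Tool frame: the origin (TCP) lies on the centre line of the jaws, within the pads' length; the fingertips stand 25 mm ahead of it and the grasp point (between the pads) lies 6 mm ahead of it; z points along the fingers, y is the line along which they close (so a half turn about z gives the same grasp; the last joint's range is limited). The gripper opens to 85 mm and grips with 20 to 120 N. Pads are 22 mm wide; open, the fingers measure 114 mm over their backs; the gripper's body (76 mm by 85 mm) begins 54 mm behind the grasp point. The pads swing forward as they close: fully open they stand 13 mm farther back than shut.
Start: joints at [-1.187, 0.241, 0.005, 1.335, 0, 1.571], TCP at [0.187, -0.464, 0.256] pointing down, gripper open.
Joint ranges: [-2.72, 2.72], [-1.05, 1.87], [-1.09, 1.28], [-1.99, 2.15], [-1.42, 1.44], [-3.14, 3.14]. Speed limits (rad/s): [2.79, 2.79, 3.14, 3.14, 3.14, 3.14].

### API

Orientations are given as a unit quaternion [w, x, y, z].
In Python, from bench import r gives the robot as it stands.
- The arm moves only by the tool move_arm, never from a script. Its argument "deltas" is a list of rows, each a list of 3 entries, a list of its own where there are three numbers: the shift along the tool's x, y, z as a fraction of full scale, then the turn, a rotation vector about the tool's x, y, z as a fraction of full scale, then the opening, from -1 (shut) to 1 (fully open). A call has 1 to 20 rows; each row is the pose to reach, as a shift and turn from the pose commanded when the call began, along the tool's axes at that moment; what a row does not reach only later rows make up. Full scale, the value 1, is 0.1 m for a shift and 30 degrees for a turn. A row lasts 1/8 s, in which the tool goes at most 62.5 mm and 10.7 degrees, less where a joint would pass 70% of its speed; a pose out of reach is approached as far as the arm can. A call with a number of a shift or a turn outside -1 to 1 is refused whole. A call with a gripper value outside its range is refused whole. The fingers move at their own pace and stop on an object; "squeeze" is the grip in N (left out, the last holds). Time passes only in rows, so rows that repeat a pose let the fingers close. It gives the time, the measured TCP pose, the force, the opening and the grip force at its end, in the units of the state.
- r.get_state(): the state, without advancing time (a new reading comes with each control period).
- r.camera(name): name is "side" or "top" or "wrist"; returns the picture (384x512x3 uint8, red, green, blue); there is no depth.
- r.camera_info(name): a dict with "vertical_fov" (degrees; the focal length in pixels is half the picture's height over the tangent of half this angle, whatever the lens; pixels are square), "cx", "cy" (the principal point, pixels), "rvec" (rotation vector, rad) and "tvec" (3), from world to camera coordinates, as OpenCV has them; the wrist camera has in their place "hand_eye" (4x4, takes a point from camera to tool coordinates, whose origin is the TCP and whose axes are the flange's). Camera axes: x right, y down, z forward; pixel columns grow to the right and rows downward; lengths in m; the calibration is good to about 2 mm. A picture is of the moment at which its call begins: read the wrist's pose just before it. camera_info takes no time and is no camera call.
- r.sign_off(): hands the job in; it is judged then, once.
Trained networks look in the newest picture that a camera, given by its name, has taken for a name from the list of things; names that differ only in an ending like _2 or _b are one class to them, and where a whole thing is asked for, a point or a joint stands for the part that bears it (a point fixed in the world has none). Each returns a list of dicts, best first, with "score" (0 to 1); they miss things now and then, are a little off and sometimes report something else, mostly with a low value. They report only what shows in the picture. A call takes as long as a camera call.
- r.find_in(camera, thing): "at" ([column, row] as shares, 0 to 1, of the picture: columns of its width, rows of its height, amid what is visible of it).
- r.silhouettes(camera, thing): "region" (384x512 bool, what is visible of it) and "at" ([column, row] as shares, 0 to 1, of the picture: columns of its width, rows of its height, amid what is visible of it).
The state is a dict: "clock": time; "joint_positions": joint angles; "joint_vel": joint speeds; "joint_torque": joint torques, N m; "eef_pos": TCP position; "tcp_rot": TCP orientation; "force": force on the tool from outside, world axes, zero at the start; "torque": the same for the moment, N m; "finger_gap": opening from 0.0 (shut) to 1.0 (fully open); "grip_force": force on a finger pad.
Only numpy, scipy, OpenCV 4.12 (cv2) and the standard library are available. Lean on these libraries where they do the work, as an engineer would, in place of code of your own. Each camera call takes 0.05 s, during which the arm holds its last target. There are 200 camera calls.

### The job

Sort the desk: lay both pen barrels, the black and the red, flat on the floor of the blue-lined wooden tray (not one on the other), lay the yellow sanding stick flat in the green tray, stand the brass loupe, lens up, inside the cork ring of the white tray, and lay the white stone flat in the shallow recess on top of the slide carriage, lengthwise along the rail. Leave the round nib box where it is.

Things in the scene. Friction and masses are not known exactly. Their poses are not given: they have to be found in the camera images.
- black_barrel: Black lacquered hexagonal pen barrel, 75 long, 13 across its flats (15 across its corners), with a thin brass band near one end and brass end caps, lying flat on the desk. Origin at the middle of the barrel, on its axis (6.5 above what it lies on); x along the barrel. About 25 g (sizes in mm).
- red_barrel: Dark red lacquered hexagonal pen barrel, 75 long, 13 across its flats (15 across its corners), with a thin brass band near one end and brass end caps, lying flat on the desk. Origin at the middle of the barrel, on its axis (6.5 above what it lies on); x along the barrel. About 25 g (sizes in mm).
- stick: Yellow plastic sanding stick, a flat bar 80 x 20 x 10, lying flat. Origin at its centre (5 above what it lies on); x along its 80 length, y along its 20 width, z up. About 20 g (sizes in mm).
- stone: White ceramic grinding stone, a bar 60 x 22 x 14, lying flat. Origin at its centre (7 above what it lies on); x along its 60 length, y along its 22 width, z up. About 50 g (sizes in mm).
- loupe: Brass pocket loupe, an upright cylinder 36 in diameter and 30 high with a pale lens on top. Origin at the centre of its underside, z up. About 70 g (sizes in mm).
- nib_box: Round gunmetal nib box, dark grey, loose, 50 in diameter and 22 high, standing among the things; it is not to be moved. Origin at the centre of its underside (sizes in mm).
- pen_tray: Dark wooden tray lined with blue, for the pen barrels: fixed, open shallow tray, 106 (its x) by 126 (its y) outside, 100 by 120 inside, walls 3 thick, rim 14 above the desk, floor 4 above the desk. Origin at the centre of its underside, on the desk (sizes in mm).
- stick_tray: Green plastic tray, for the sanding stick: fixed, open shallow tray, 106 (its x) by 126 (its y) outside, 100 by 120 inside, walls 3 thick, rim 14 above the desk, floor 4 above the desk. Origin at the centre of its underside, on the desk (sizes in mm).
- loupe_tray: White plastic tray with a cork ring fixed in the middle of its floor, for the loupe: fixed, open shallow tray, 106 (its x) by 126 (its y) outside, 100 by 120 inside, walls 3 thick, rim 14 above the desk, floor 4 above the desk. Origin at the centre of its underside, on the desk. The ring, centred on the tray, is 60 inside, 68 outside, and stands 4 above the tray's floor (sizes in mm).
- holder (a point): Centre of the floor of the recess on top of the steel carriage that slides on the aluminium rail (rail along this frame's y, roughly across the desk); this floor is 40 above the desk, black, and measures 40 (x) by 78 (y), with a rim 4 wide and 4 high all round. z up. The carriage slides stiffly (about 4 N) along y and stays where it is left (sizes in mm).

How it is judged:
At the end, for the whole second after the job is handed in: Barrels flat on the floor of the blue-lined tray, stick flat on the floor of the green tray, loupe upright inside the cork ring (14 mm in x and y, 0.08 rad), stone flat in the carriage recess (12 mm, along the rail within 0.35 rad), nib box within 20 mm of its start; all released, at rest (x of black_barrel in the frame of pen_tray between -0.043 and 0.043 m and y of black_barrel in the frame of pen_tray between -0.053 and 0.053 m and z of black_barrel in the frame of pen_tray between 0.007 and 0.014 m and angle between black_barrel's own x axis and vertical between 1.4708 and 1.6708 rad and x of red_barrel in the frame of pen_tray between -0.043 and 0.043 m and y of red_barrel in the frame of pen_tray between -0.053 and 0.053 m and z of red_barrel in the frame of pen_tray between 0.007 and 0.014 m and angle between red_barrel's own x axis and vertical between 1.4708 and 1.6708 rad and x of stick in the frame of stick_tray between -0.04 and 0.04 m and y of stick in the frame of stick_tray between -0.05 and 0.05 m and z of stick in the frame of stick_tray between 0.0065 and 0.0115 m and angle between stick's own x axis and vertical between 1.4708 and 1.6708 rad and x of loupe in the frame of loupe_tray between -0.014 and 0.014 m and y of loupe in the frame of loupe_tray between -0.014 and 0.014 m and z of loupe in the frame of loupe_tray between 0.002 and 0.0065 m and angle between loupe's own z axis and vertical below 0.08 rad and x of stone in the frame of holder between -0.012 and 0.012 m and y of stone in the frame of holder between -0.012 and 0.012 m and z of stone in the frame of holder between 0.0045 and 0.009 m and angle between stone's own x axis and vertical between 1.4708 and 1.6708 rad and angle between the x axis of stone and the y axis of holder, either way round below 0.35 rad and linear speed of each of black_barrel, red_barrel, stick, loupe, stone below 0.02 m/s and angular speed of each of black_barrel, red_barrel, stick, loupe, stone below 0.3 rad/s and distance of nib_box from where it was at the start of the episode below 0.02 m); the robot touches nothing.
It fails at once if the nib box is knocked away from its place (more than 20 mm) (distance of nib_box from where it was at the start of the episode above 0.02 m).
It also fails if it takes over 115 s, if anything falls off the work surface, if the arm or the gripper's body presses on something with over 40 N, if the wrist force passes 120 N, or if a joint passes its speed limit or range.

## Working session

There is one attempt and no reset: what is moved stays moved. The work goes in short steps, Python scripts to look and compute and a tool call to move; the robot and the scene stay as the last step left them, time stands still between calls to the robot, and variables do not carry over. Pictures are saved under pics/ and viewed, at most 14 in all, crops included, and the job is handed in when it is done.

Besides the shell and the picture viewer there is one more tool, called after "Request:" as name([rows], argument=value, ...), one row to a line, values as JSON. move_arm: Moves the arm, as the interface text tells. Shift numbers are shares of 0.1 m and turn numbers shares of 30 degrees, none past 1 either way. Its arguments: {"type":"object","properties":{"deltas":{"type":"array","items":{"type":"array"}},"squeeze":{"type":"number"}},"required":["deltas"]}

```bash
mkdir -p pics; ls; cat > h.py <<'E'
import numpy as np,cv2
from bench import r
from scipy.spatial.transform import Rotation as R
def cam(name):
    i=r.camera_info(name); f=192/np.tan(np.radians(i["vertical_fov"])/2)
    K=np.array([[f,0,i["cx"]],[0,f,i["cy"]],[0,0,1]])
    if "rvec" in i:
        M=cv2.Rodrigues(np.array(i["rvec"],float))[0]; t=np.array(i["tvec"],float).ravel()
        return K,M.T,-M.T@t
    s=r.get_state(); q=s["tcp_rot"]; T=np.eye(4); T[:3,:3]=R.from_quat([q[1],q[2],q[3],q[0]]).as_matrix(); T[:3,3]=s["eef_pos"]
    T=T@np.array(i["hand_eye"]); return K,T[:3,:3],T[:3,3]
def topix(c,p):
    K,Rm,o=c; v=K@(Rm.T@(np.array(p)-o)); return v[:2]/v[2]
def ray(c,uv,z):
    K,Rm,o=c; d=(Rm@np.linalg.inv(K)@np.c_[np.reshape(uv,(-1,2)),np.ones(len(np.reshape(uv,(-1,2))))].T).T
    return o+d*((z-o[2])/d[:,2])[:,None]
H=dict(black_barrel=.010,red_barrel=.010,stick=.01,stone=.014,loupe=.03,nib_box=.022,pen_tray=.01,stick_tray=.01,loupe_tray=.01,holder=.042)
def measure(name,things=H):
    c=cam(name); im=r.camera(name)
    for t in things:
        for d in r.silhouettes(name,t)[:2]:
            m=d["region"].astype(np.uint8); cs=cv2.findContours(m,cv2.RETR_EXTERNAL,cv2.CHAIN_APPROX_NONE)[0]
            if not cs: continue
            k=max(cs,key=cv2.contourArea)[:,0,:].astype(float)
            w=ray(c,k,H[t])[:,:2]
            (x,y),(a,b),th=cv2.minAreaRect((w*1000).astype(np.float32))
            if a<b: a,b,th=b,a,th+90
            print(t,round(d["score"],2),"px",k.mean(0).round(),"xy",round(x,1),round(y,1),"size",round(a,1),round(b,1),"ang",round((th+90)%180-90,1))
    return im
def save(im,n,s=1): cv2.imwrite("pics/"+n,cv2.resize(im[:,:,::-1],None,fx=s,fy=s))
E
python3 - <<'E'
from h import *
s=r.get_state(); print(s); print(r.camera_info("wrist"),r.camera_info("top"))
save(measure("top"),"top0.png",1.5); save(r.camera("side"),"side0.png",1.5)
E
```

```text
pics
{'clock': 0.0, 'joint_positions': array([-1.18699630e+00,  2.41383741e-01,  3.72354291e-03,  1.33519468e+00,
        1.38575682e-06,  1.57083460e+00]), 'joint_vel': array([-2.77164436e-05, -4.63071467e-04,  8.11631575e-04,  6.95726287e-04,
       -6.21429319e-06,  1.55168180e-04]), 'joint_torque': array([-1.13440710e-03, -3.72318971e+01,  2.52407044e+01,  1.67976430e-02,
       -1.32523319e-04, -2.12724558e-06]), 'eef_pos': array([ 0.18700697, -0.46308732,  0.25542724]), 'tcp_rot': array([-1.01051093e-03,  9.81646759e-01,  1.90705484e-01, -1.95647255e-04]), 'force': array([0.03714097, 0.89791511, 0.45642947]), 'torque': array([-0.03343256,  0.04089228,  0.04035465]), 'grip_force': 0.0, 'finger_gap': 1.0001772559765298}
{'vertical_fov': 65.1450465307747, 'cx': 260.1131181007875, 'cy': 189.59770219155368, 'hand_eye': array([[-7.38220543e-04, -9.46484415e-01, -3.22748676e-01,
         8.22582813e-02],
       [ 9.99999567e-01, -8.81478042e-04,  2.97708443e-04,
         4.00896324e-04],
       [-5.66272273e-04, -3.22748316e-01,  9.46484656e-01,
        -1.18037081e-01],
       [ 0.00
[... 258 characters left out ...]
,  1.15724552])}
black_barrel 0.44 px [331. 244.] xy 442.2 -167.5 size 74.6 18.7 ang 22.4
red_barrel 0.53 px [200. 245.] xy 431.9 152.0 size 76.9 15.6 ang 26.5
stick 0.64 px [200. 193.] xy 559.6 158.8 size 77.6 22.2 ang -26.1
stone 0.75 px [255. 244.] xy 438.0 17.8 size 57.4 18.6 ang 23.3
loupe 0.77 px [258. 197.] xy 550.1 12.0 size 35.1 33.8 ang 27.9
nib_box 0.6 px [332. 205.] xy 537.7 -169.2 size 51.5 46.7 ang -88.7
pen_tray 0.76 px [411. 252.] xy 426.7 -363.2 size 129.2 109.4 ang 84.7
stick_tray 0.74 px [129. 258.] xy 396.4 323.9 size 130.6 106.6 ang 82.1
loupe_tray 0.91 px [118. 199.] xy 541.9 358.9 size 131.8 109.4 ang 88.4
holder 0.8 px [260. 158.] xy 645.1 10.8 size 95.6 71.6 ang 89.0
```

View pics/top0.png

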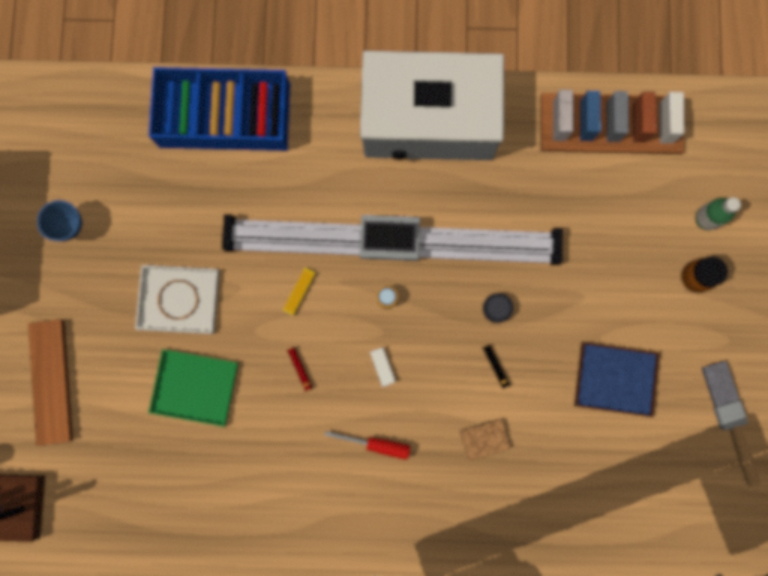

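View pics/side0.png

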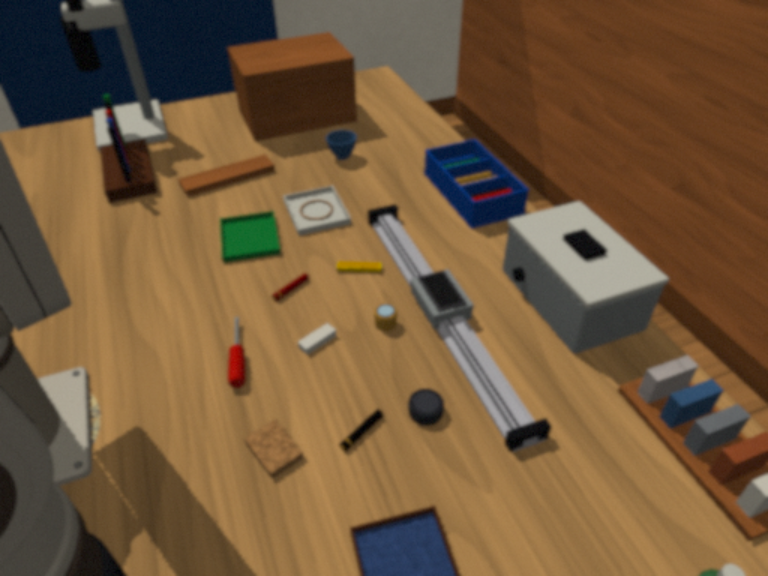

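The top picture matches the networks: black barrel at px (331,244), red (200,245), stone (255,244), stick (200,193) and loupe (258,197). The nib box is at (332,205), the trays are at both sides and the carriage is at (260,158). Next I move above the black barrel.

Request:
move_arm([
  [[0.87,-0.45,0.24],[0,0,0],0],
  [[0.87,-0.45,0.24],[0,0,0],0],
], squeeze=30)

```text
clock: 0.85
eef_pos: [0.2516, -0.388, 0.2318]
tcp_rot: [-0.0, 0.982, 0.191, 0.0]
force: [-0.4, -0.2, 0.3]
finger_gap: 0.607
grip_force: 0.0
```

Request:
move_arm([
  [[0.87,-0.45,0.24],[0,0,0],0],
  [[0.87,-0.45,0.24],[0,0,0],0],
])

```text
clock: 1.1
eef_pos: [0.3158, -0.3131, 0.2078]
tcp_rot: [-0.0, 0.982, 0.191, 0.0]
force: [0.2, -0.9, 0.1]
finger_gap: 0.498
grip_force: 0.0
```

Request:
move_arm([
  [[0.87,-0.45,0.24],[0,0,0],0],
  [[0.87,-0.45,0.24],[0,0,0],0],
])

```text
clock: 1.35
eef_pos: [0.3798, -0.2388, 0.1839]
tcp_rot: [-0.0, 0.981, 0.192, 0.0]
force: [0.2, -0.5, 0.3]
finger_gap: 0.499
grip_force: 0.0
```

Request:
move_arm([
  [[0.87,-0.45,0.24],[0,0,0],0],
  [[0.87,-0.45,0.24],[0,0,0],0],
  [[0.87,-0.45,0.24],[0,0,0],0],
  [[0.87,-0.45,0.24],[0,0,0],0],
])

```text
clock: 1.85
eef_pos: [0.4423, -0.1666, 0.1604]
tcp_rot: [0.0, 0.982, 0.191, -0.0]
force: [-0.1, 0.1, 0.4]
finger_gap: 0.5
grip_force: 0.0
```

```bash
cat >> h.py <<'E'
def pose():
    s=r.get_state(); q=s["tcp_rot"]; M=R.from_quat([q[1],q[2],q[3],q[0]]).as_matrix(); return np.array(s["eef_pos"]),M,s
def rel(x,y,z,yaw):
    "shift/turn in tool units (of 0.1 m, of 30 deg) to reach mm target with the tool straight down at yaw deg"
    p,M,s=pose(); d=M.T@(np.array([x,y,z])/1000-p)
    a=np.radians(yaw); T=np.array([[np.cos(a),np.sin(a),0],[np.sin(a),-np.cos(a),0],[0,0,-1]])
    print("-> ",(x,y,z,yaw),"shift",(d/.1).round(3),"turn",(np.degrees(R.from_matrix(M.T@T).as_rotvec())/30).round(3))
def where():
    p,M,s=pose(); print("t",round(s["clock"],2),"tcp",(p*1000).round(1),"yaw",np.degrees(np.arctan2(M[1,0],M[0,0])).round(1),"tilt",M[:,2].round(3),"gap",round(s["finger_gap"],3),"grip",round(s["grip_force"],1),"F",np.round(s["force"],1))
E
python3 - <<'E'
from h import *
where(); save(measure("wrist",["black_barrel","nib_box","red_barrel","stone"]),"w1.png"); rel(442,-167,60,22.4)
E
```

```text
t 1.85 tcp [ 442.3 -166.6  160.4] yaw 22.0 tilt [-0. -0. -1.] gap 0.5 grip 0.0 F [-0.1  0.1  0.4]
black_barrel 0.59 px [261. 177.] xy 443.1 -168.3 size 78.2 15.2 ang 26.9
nib_box 0.78 px [307.  79.] xy 538.2 -168.7 size 49.2 48.2 ang 89.8
nib_box 0.53 px [261. 178.] xy 446.5 -166.7 size 74.7 14.2 ang 27.0
stone 0.76 px [ 60. 107.] xy 438.6 14.2 size 59.3 29.8 ang 22.0
->  (442, -167, 60, 22.4) shift [-0.    -0.004  1.007] turn [ 0.001 -0.001 -0.017]
```

View pics/w1.png

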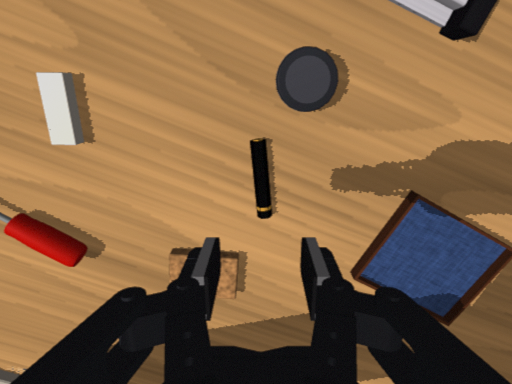

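The wrist view shows the black barrel centred between the jaws at (261,177), with the nib box clear at (307,79). I go down and grip.

Request:
move_arm([
  [[0.01,0.02,1.0],[0,0,-0.15],0],
  [[0.01,0.02,1.0],[0,0,-0.15],0],
  [[0.01,0.02,1.0],[0,0,-0.15],0],
])

```text
clock: 2.48
eef_pos: [0.4413, -0.1675, 0.058]
tcp_rot: [-0.002, 0.974, 0.228, -0.003]
force: [-0.0, -0.4, -0.5]
finger_gap: 0.504
grip_force: 0.0
```

Request:
move_arm([
  [[0,0,0.2],[0,0,0],0],
  [[0,0,0.32],[0,0,0],0],
  [[0,0,0.32],[0,0,0],0],
  [[0,0,0.32],[0,0,0],-1],
  [[0,0,0.32],[0,0,0],-1],
  [[0,0,0.32],[0,0,0],-1],
  [[0,0,0.32],[0,0,0],-1],
  [[0,0,0.32],[0,0,0],-1],
])

```text
clock: 3.48
eef_pos: [0.4449, -0.1682, 0.0294]
tcp_rot: [0.001, 0.973, 0.229, 0.001]
force: [-1.3, -0.0, 6.3]
finger_gap: 0.156
grip_force: 29.5
```

Request:
move_arm([
  [[0,0,-0.3],[0,0,0],-1],
  [[0,0,-0.6],[0,0,0],-1],
  [[0,0,-0.6],[0,0,0],-1],
])

```text
clock: 3.85
eef_pos: [0.4462, -0.1686, 0.0906]
tcp_rot: [0.002, 0.973, 0.229, 0.002]
force: [-0.6, -0.4, -0.5]
finger_gap: 0.151
grip_force: 29.6
```

```bash
python3 - <<'E'
from h import *
where(); measure("wrist",["black_barrel","pen_tray"]); measure("top",["pen_tray"]); rel(432,-336,88,-5)
E
```

```text
t 3.85 tcp [ 446.2 -168.6   90.6] yaw 26.5 tilt [ 0.005 -0.002 -1.   ] gap 0.151 grip 29.6 F [-0.6 -0.4 -0.5]
black_barrel 0.95 px [260. 249.] xy 411.6 -186.8 size 117.5 21.8 ang 25.6
pen_tray 0.85 px [462. 308.] xy 442.6 -366.2 size 144.3 74.6 ang 80.7
pen_tray 0.98 px [423. 254.] xy 423.2 -389.1 size 106.1 77.7 ang -7.0
->  (432, -336, 88, -5) shift [-0.852  1.458 -0.01 ] turn [-0.003  0.004  1.05 ]
```

Request:
move_arm([
  [[-0.44,0.72,0],[0,0,0],-1],
  [[-0.44,0.72,0],[0,0,0],-1],
])

```text
clock: 4.35
eef_pos: [0.4365, -0.2538, 0.0874]
tcp_rot: [-0.0, 0.974, 0.228, -0.0]
force: [-0.1, -0.5, -0.3]
finger_gap: 0.15
grip_force: 29.6
```

Request:
move_arm([
  [[-0.44,0.72,0],[0,0,0.36],-1],
  [[-0.44,0.72,0],[0,0,0.71],-1],
  [[-0.44,0.72,0],[0,0,1],-1],
  [[-0.44,0.72,0],[0,0,1],-1],
  [[-0.44,0.72,0],[0,0,1],-1],
])

```text
clock: 4.97
eef_pos: [0.4293, -0.3354, 0.0876]
tcp_rot: [-0.0, 1.0, -0.029, -0.001]
force: [-0.2, 0.8, -0.2]
finger_gap: 0.153
grip_force: 29.6
```

```bash
python3 - <<'E'
from h import *
where(); im=measure("wrist",["black_barrel","pen_tray"]); save(im,"w2.png"); rel(429,-336,36,-5.3)
E
```

```text
t 4.97 tcp [ 429.3 -335.4   87.6] yaw -3.4 tilt [-0.001  0.001 -1.   ] gap 0.153 grip 29.6 F [-0.2  0.8 -0.2]
black_barrel 0.7 px [260. 249.] xy 392.2 -334.2 size 116.8 21.4 ang -3.3
black_barrel 0.48 px [ 8. 65.] xy 531.2 -192.4 size 42.3 14.6 ang -19.1
pen_tray 0.74 px [294. 202.] xy 424.9 -365.2 size 129.9 110.9 ang 83.2
->  (429, -336, 36, -5.3) shift [-0.007  0.005  0.522] turn [-0.     0.     0.063]
```

View pics/w2.png

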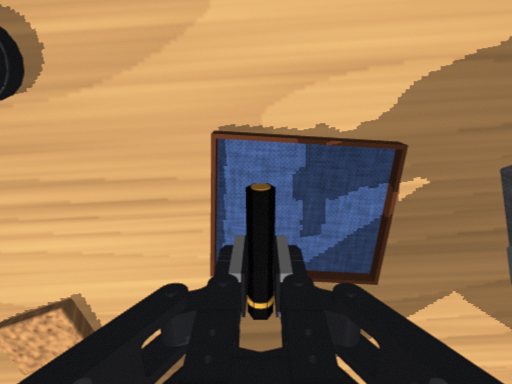

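The wrist view shows the barrel held over the left half of the tray, px (260,250). I lower it and let go.

Request:
move_arm([
  [[0,0,0.3],[0,0,0.07],-1],
  [[0,0,0.525],[0,0,0.07],-1],
  [[0,0,0.525],[0,0,0.07],-1],
  [[0,0,0.53],[0,0,0.07],-1],
  [[0,0,0.53],[0,0,0.07],-0.35],
  [[0,0,0.53],[0,0,0.07],-0.35],
  [[0,0,0.3],[0,0,0.07],-0.35],
  [[0,0,-0.4],[0,0,0.07],-0.2],
  [[0,0,-0.4],[0,0,0.07],0],
])

```text
clock: 6.25
eef_pos: [0.4324, -0.3382, 0.1336]
tcp_rot: [0.003, 0.999, -0.049, 0.004]
force: [0.0, 0.3, 0.6]
finger_gap: 0.497
grip_force: 0.0
```

```bash
python3 - <<'E'
from h import *
where(); measure("wrist",["black_barrel"]); rel(438.5,16,140,24)
E
```

```text
t 6.25 tcp [ 432.4 -338.2  133.6] yaw -5.6 tilt [ 0.008 -0.006 -1.   ] gap 0.497 grip 0.0 F [0.  0.3 0.6]
black_barrel 0.76 px [258. 194.] xy 427.4 -336.9 size 80.7 16.4 ang -5.2
->  (438.5, 16, 140, 24) shift [-0.266 -3.518 -0.107] turn [ 0.006 -0.005 -0.987]
```

Request:
move_arm([
  [[-0.07,-0.88,0],[0,0,0],0],
  [[-0.07,-0.88,0],[0,0,0],0],
])

```text
clock: 6.6
eef_pos: [0.4293, -0.2449, 0.1262]
tcp_rot: [-0.001, 0.999, -0.048, -0.002]
force: [-0.5, -0.2, 0.5]
finger_gap: 0.497
grip_force: 0.0
```

Request:
move_arm([
  [[-0.07,-0.88,0],[0,0,0],0],
  [[-0.07,-0.88,0],[0,0,0],0],
])

```text
clock: 6.85
eef_pos: [0.4308, -0.1565, 0.1264]
tcp_rot: [-0.001, 0.999, -0.048, -0.002]
force: [-0.2, 0.4, -0.2]
finger_gap: 0.499
grip_force: 0.0
```

Request:
move_arm([
  [[-0.07,-0.88,0],[0,0,0],0],
  [[-0.07,-0.88,0],[0,0,0],0],
])

```text
clock: 7.1
eef_pos: [0.4326, -0.0686, 0.1265]
tcp_rot: [-0.0, 0.999, -0.048, -0.002]
force: [0.3, 0.1, 0.4]
finger_gap: 0.499
grip_force: 0.0
```

Request:
move_arm([
  [[-0.07,-0.88,-0.05],[0,0,-0.35],0],
  [[-0.07,-0.88,-0.05],[0,0,-0.7],0],
  [[-0.07,-0.88,-0.05],[0,0,-0.99],0],
  [[-0.07,-0.88,-0.05],[0,0,-0.99],0],
  [[-0.07,-0.88,-0.05],[0,0,-0.99],0],
])

```text
clock: 7.72
eef_pos: [0.4354, 0.0167, 0.1324]
tcp_rot: [-0.0, 0.978, 0.207, -0.001]
force: [0.6, 0.0, -0.3]
finger_gap: 0.5
grip_force: 0.0
```

```bash
python3 - <<'E'
from h import *
where(); im=measure("wrist",["stone","loupe","holder"]); save(im,"w3.png"); rel(438.5,16,60,24)
E
```

```text
t 7.72 tcp [435.4  16.7 132.4] yaw 23.9 tilt [-0.002 -0.    -1.   ] gap 0.5 grip 0.0 F [ 0.6  0.  -0.3]
stone 0.57 px [259. 186.] xy 438.1 18.6 size 62.2 22.7 ang 21.7
loupe 0.8 px [332.  53.] xy 549.6 14.6 size 38.1 34.9 ang -66.1
->  (438.5, 16, 60, 24) shift [0.02  0.016 0.731] turn [-0.     0.001 -0.   ]
```

View pics/w3.png

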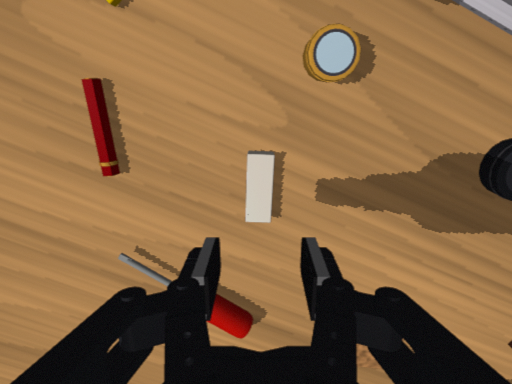

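The stone is centred at px (259,187) between the jaws. I grip it high so that the fingers stay above the recess rim.

Request:
move_arm([
  [[0.033,0,0.5],[0,0,0.03],0],
  [[0.033,0,0.98],[0,0,0.03],0],
  [[0.033,0,0.98],[0,0,0.03],0],
  [[0.033,0,0.98],[0,0,0.03],0],
  [[0.033,0,0.98],[0,0,0.03],-1],
  [[0.033,0,0.98],[0,0,0.03],-1],
  [[0.033,0,0.98],[0,0,0.03],-1],
  [[0.033,0,0.98],[0,0,0.03],-1],
], squeeze=40)

```text
clock: 8.93
eef_pos: [0.4411, 0.0184, 0.0375]
tcp_rot: [0.0, 0.98, 0.201, 0.002]
force: [-0.3, -0.4, 5.7]
finger_gap: 0.225
grip_force: 38.9
```

```bash
python3 - <<'E'
from h import *
where(); rel(438.5,18,124,83)
E
```

```text
t 8.93 tcp [441.1  18.4  37.5] yaw 23.2 tilt [ 0.005  0.    -1.   ] gap 0.225 grip 38.9 F [-0.3 -0.4  5.7]
->  (438.5, 18, 124, 83) shift [-0.022 -0.005 -0.865] turn [ 0.007 -0.006 -1.994]
```

Request:
move_arm([
  [[0,0,-0.4],[0,0,0],-1],
  [[0,0,-0.9],[0,0,0],-1],
  [[0,0,-0.9],[0,0,-0.35],-1],
  [[0.4,0,-0.9],[0,0,-0.7],-1],
  [[0.8,0.2,-0.9],[0,0,-1],-1],
  [[0.8,0.2,-0.9],[0,0,-1],-1],
])

```text
clock: 9.68
eef_pos: [0.5243, 0.0317, 0.1267]
tcp_rot: [0.001, 0.894, 0.448, 0.002]
force: [-1.1, 0.3, -0.5]
finger_gap: 0.224
grip_force: 39.2
```

Request:
move_arm([
  [[0,0,0],[0,0,-0.35],-1],
  [[0,0,0],[0,0,-0.7],-1],
  [[0,0,0],[0,0,-1],-1],
  [[0,0,0],[0,0,-1],-1],
  [[0,0,0],[0,0,-1],-1],
])

```text
clock: 10.3
eef_pos: [0.5203, 0.0315, 0.1258]
tcp_rot: [0.0, 0.749, 0.663, 0.0]
force: [-0.0, -0.0, -0.0]
finger_gap: 0.226
grip_force: 39.2
```

```bash
python3 - <<'E'
from h import *
where(); measure("wrist",["stone","holder"]); measure("top",["holder","stone"]); rel(645,10.8,124,89)
E
```

```text
t 10.3 tcp [520.3  31.5 125.8] yaw 83.0 tilt [ 0.  0. -1.] gap 0.226 grip 39.2 F [-0. -0. -0.]
stone 0.66 px [261. 249.] xy 513.5 -22.0 size 104.5 36.1 ang 83.0
holder 0.77 px [431. 201.] xy 641.5 16.1 size 101.1 78.5 ang 88.7
holder 0.55 px [276. 158.] xy 644.8 -28.9 size 72.3 18.3 ang 7.5
->  (645, 10.8, 124, 89) shift [-0.057  1.26   0.013] turn [-0.     0.    -0.195]
```

```bash
python3 - <<'E'
from h import *
a=r.camera("wrist")[130:,100:]; b=r.camera("side")[90:270,200:380]
a=cv2.resize(a,(500,308)); b=cv2.resize(b,(308,308),interpolation=cv2.INTER_CUBIC)
save(np.hstack([a,b]),"w4.png",.99)
E
```

```text
(no output)
```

View pics/w4.png

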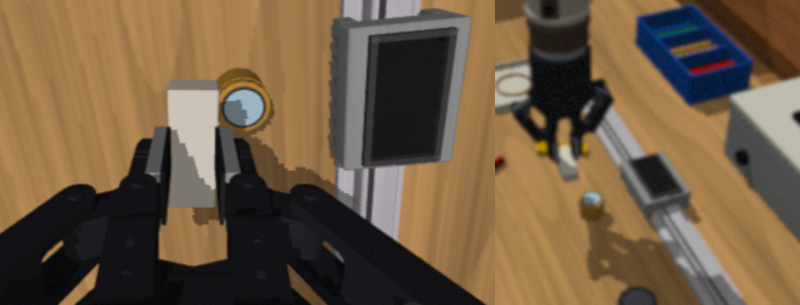

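The stone is held level and lengthwise along the rail. The loupe shows near px (240,105) of the crop, farther below. Next I measure the black recess itself.

```bash
cat >> h.py <<'E'
def recess(name,im=None,z=.042):
    c=cam(name); im=r.camera(name) if im is None else im
    for d in r.silhouettes(name,"holder")[:1]:
        m=cv2.morphologyEx(d["region"].astype(np.uint8),cv2.MORPH_CLOSE,np.ones((15,15)))
        k=((im.max(2)<60)&(m>0)).astype(np.uint8)
        k=max(cv2.findContours(k,cv2.RETR_EXTERNAL,cv2.CHAIN_APPROX_NONE)[0],key=cv2.contourArea)[:,0]
        print("recess",np.round(cv2.minAreaRect((ray(c,k.astype(float),z)[:,:2]*1000).astype(np.float32)),1) if 0 else cv2.minAreaRect((ray(c,k.astype(float),z)[:,:2]*1000).astype(np.float32)))
E
python3 - <<'E'
from h import *
recess("wrist",z=.042)
im=cv2.resize(cv2.imread("pics/top0.png"),(512,384))[:,:,::-1]; c=cam("top")
g=im.max(2); m=np.zeros_like(g); m[140:175,235:285]=1
k=((g<70)&(m>0)).astype(np.uint8); k=max(cv2.findContours(k,0,1)[0],key=cv2.contourArea)[:,0]
print(cv2.minAreaRect((ray(c,k.astype(float),.042)[:,:2]*1000).astype(np.float32)))
E
```

```text
recess ((647.4461669921875, 10.657703399658203), (87.32009887695312, 49.27467346191406), 88.77535247802734)
((646.8815307617188, 10.83133316040039), (82.54280853271484, 42.6523323059082), 88.78520202636719)
```

Request:
move_arm([
  [[-0.02,0.64,0],[0,0,0],-1],
  [[-0.02,0.64,0],[0,0,0],-1],
])

```text
clock: 11.05
eef_pos: [0.5873, 0.0214, 0.1239]
tcp_rot: [0.001, 0.748, 0.663, 0.001]
force: [-1.0, 0.4, -0.8]
finger_gap: 0.223
grip_force: 39.3
```

Request:
move_arm([
  [[-0.01,0.64,0],[0,0,-0.2],-1],
  [[-0.01,0.64,0],[0,0,-0.2],-1],
  [[-0.01,0.64,0.25],[0,0,-0.2],-1],
  [[-0.01,0.64,0.25],[0,0,-0.2],-1],
])

```text
clock: 11.55
eef_pos: [0.6452, 0.0134, 0.0984]
tcp_rot: [-0.002, 0.712, 0.702, -0.002]
force: [-0.5, -0.8, -1.2]
finger_gap: 0.225
grip_force: 39.3
```

```bash
python3 - <<'E'
from h import *
where(); save(r.camera("wrist"),"w5.png"); rel(647,13,77.5,89)
E
```

```text
t 11.55 tcp [645.2  13.4  98.4] yaw 89.2 tilt [-0.005 -0.    -1.   ] gap 0.225 grip 39.3 F [-0.5 -0.8 -1.2]
->  (647, 13, 77.5, 89) shift [-0.004  0.01   0.224] turn [-0.005  0.     0.006]
```

View pics/w5.png

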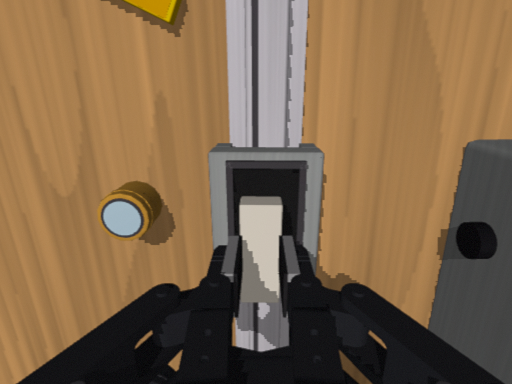

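The stone at px (262,250) is centred across the recess (recess columns 228–306). I lower and release it.

Request:
move_arm([
  [[0,0,0.12],[0,0,0],-1],
  [[0,0,0.2],[0,0,0],-1],
  [[0,0,0.21],[0,0,0],-1],
  [[0,0,0.21],[0,0,0],-1],
  [[0,0,0.21],[0,0,0],-0.3],
  [[0,0,0.21],[0,0,0],-0.3],
  [[0,0,0.1],[0,0,0],-0.2],
  [[0,0,-0.4],[0,0,0],0],
  [[0,0,-0.6],[0,0,0],0],
])

```text
clock: 12.72
eef_pos: [0.6492, 0.0134, 0.1647]
tcp_rot: [0.002, 0.712, 0.702, 0.002]
force: [-0.2, 0.5, -0.7]
finger_gap: 0.5
grip_force: 0.0
```

```bash
python3 - <<'E'
from h import *
where(); H["stone"]=.054; save(measure("wrist",["stone","stick"]),"w6.png"); H["stone"]=.014; rel(559,158,140,154)
E
```

```text
t 12.72 tcp [649.2  13.4 164.7] yaw 89.2 tilt [ 0.006  0.    -1.   ] gap 0.5 grip 0.0 F [-0.2  0.5 -0.7]
stone 0.85 px [258. 196.] xy 647.4 11.0 size 62.4 21.1 ang 88.2
stick 0.62 px [154.  12.] xy 566.1 156.9 size 68.2 21.6 ang -24.8
->  (559, 158, 140, 154) shift [ 1.434 -0.917  0.222] turn [ 0.008  0.004 -2.16 ]
```

View pics/w6.png

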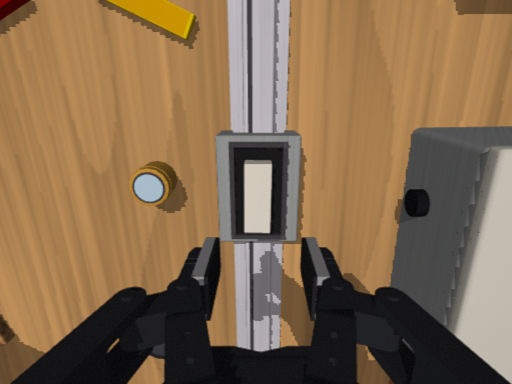

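The stone lies in the recess (px 258,196, at 647.4, 11.0). The stick is next.

Request:
move_arm([
  [[0.72,-0.46,0.12],[0,0,0],0],
  [[0.72,-0.46,0.12],[0,0,0],0],
])

```text
clock: 13.12
eef_pos: [0.5994, 0.0876, 0.146]
tcp_rot: [-0.002, 0.711, 0.703, -0.002]
force: [-0.0, 0.1, -0.3]
finger_gap: 0.503
grip_force: 0.0
```

Request:
move_arm([
  [[0.72,-0.46,0.1],[0,0,-0.35],0],
  [[0.72,-0.46,0.1],[0,0,-0.7],0],
  [[0.72,-0.46,0.1],[0,0,-1],0],
  [[0.72,-0.46,0.1],[0,0,-1],0],
])

```text
clock: 13.62
eef_pos: [0.5567, 0.1588, 0.1374]
tcp_rot: [-0.0, 0.507, 0.862, -0.001]
force: [0.2, 0.0, -0.6]
finger_gap: 0.503
grip_force: 0.0
```

Request:
move_arm([
  [[0,0,0],[0,0,-0.35],0],
  [[0,0,0],[0,0,-0.7],0],
  [[0,0,0],[0,0,-1],0],
  [[0,0,0],[0,0,-1],0],
  [[0,0,0],[0,0,-1],0],
])

```text
clock: 14.25
eef_pos: [0.5574, 0.1582, 0.138]
tcp_rot: [-0.0, 0.268, 0.964, -0.0]
force: [-0.2, -0.1, 0.5]
finger_gap: 0.501
grip_force: 0.0
```

```bash
python3 - <<'E'
from h import *
where(); measure("wrist",["stick","loupe","red_barrel"]); rel(560,158.5,29,154)
E
```

```text
t 14.25 tcp [557.4 158.2 138. ] yaw 149.0 tilt [-0.001 -0.    -1.   ] gap 0.501 grip 0.0 F [-0.2 -0.1  0.5]
stick 0.96 px [264. 185.] xy 557.8 160.5 size 82.8 22.0 ang -26.3
loupe 0.92 px [122. 263.] xy 548.3 23.4 size 55.0 35.6 ang -77.4
red_barrel 0.95 px [168.  53.] xy 430.1 153.9 size 78.6 15.7 ang 26.0
->  (560, 158.5, 29, 154) shift [-0.023  0.013  1.092] turn [-0.    -0.    -0.163]
```

Request:
move_arm([
  [[0,0.018,0.5],[0,0,-0.16],0],
  [[0,0.018,0.9],[0,0,-0.16],0],
  [[0,0.018,0.9],[0,0,-0.16],0],
], squeeze=30)

```text
clock: 14.82
eef_pos: [0.5552, 0.1593, 0.045]
tcp_rot: [-0.004, 0.225, 0.974, -0.002]
force: [-1.2, 0.6, 0.5]
finger_gap: 0.5
grip_force: 0.0
```

Request:
move_arm([
  [[0,0,0.18],[0,0,0],0],
  [[0,0,0.18],[0,0,0],0],
  [[0,0,0.18],[0,0,0],-1],
  [[0,0,0.18],[0,0,0],-1],
  [[0,0,0.18],[0,0,0],-1],
  [[0,0,0.18],[0,0,0],-1],
])

```text
clock: 15.58
eef_pos: [0.5596, 0.1605, 0.0322]
tcp_rot: [0.001, 0.225, 0.974, 0.001]
force: [-0.8, 0.4, 6.8]
finger_gap: 0.221
grip_force: 29.6
```

```bash
python3 - <<'E'
from h import *
where(); rel(396.4,323.9,90,172); measure("top",["stick_tray"])
E
```

```text
t 15.57 tcp [559.6 160.5  32.2] yaw 154.0 tilt [ 0.003  0.001 -1.   ] gap 0.221 grip 29.6 F [-0.8  0.4  6.8]
->  (396.4, 323.9, 90, 172) shift [ 2.182  0.754 -0.582] turn [ 0.003  0.005 -0.6  ]
stick_tray 0.9 px [118. 257.] xy 399.8 347.4 size 105.9 85.0 ang -9.7
stick_tray 0.53 px [332. 205.] xy 537.8 -169.7 size 49.9 49.3 ang 0.5
```

Request:
move_arm([
  [[0,0,-0.3],[0,0,0],-1],
  [[0,0,-0.6],[0,0,0],-1],
  [[0.7,0.25,-0.6],[0,0,0],-1],
  [[0.73,0.25,-0.6],[0,0,0],-1],
])

```text
clock: 16.18
eef_pos: [0.5017, 0.2162, 0.091]
tcp_rot: [-0.0, 0.224, 0.975, 0.0]
force: [0.2, 0.3, -0.5]
finger_gap: 0.215
grip_force: 29.3
```

Request:
move_arm([
  [[0.73,0.25,0],[0,0,0],-1],
  [[0.73,0.25,0],[0,0,0],-1],
])

```text
clock: 16.42
eef_pos: [0.4467, 0.2705, 0.0902]
tcp_rot: [-0.001, 0.223, 0.975, -0.0]
force: [-0.4, -0.7, -1.2]
finger_gap: 0.217
grip_force: 29.4
```

Request:
move_arm([
  [[0.73,0.25,0],[0,0,-0.3],-1],
  [[0.73,0.25,0],[0,0,-0.6],-1],
  [[0.73,0.25,0],[0,0,-0.6],-1],
  [[0.73,0.25,0],[0,0,-0.6],-1],
])

```text
clock: 16.92
eef_pos: [0.3953, 0.3231, 0.0903]
tcp_rot: [0.0, 0.071, 0.997, -0.0]
force: [-0.2, -0.4, -0.2]
finger_gap: 0.213
grip_force: 29.4
```

```bash
python3 - <<'E'
from h import *
where(); save(measure("wrist",["stick","stick_tray"]),"w7.png"); rel(396.4,323.9,37,172)
E
```

```text
t 16.93 tcp [395.3 323.1  90.3] yaw 171.8 tilt [ 0.001 -0.    -1.   ] gap 0.213 grip 29.4 F [-0.2 -0.4 -0.2]
stick 0.71 px [260. 243.] xy 426.5 317.8 size 116.3 28.5 ang -8.0
stick_tray 0.71 px [264. 199.] xy 396.4 325.7 size 129.0 110.5 ang 81.3
->  (396.4, 323.9, 37, 172) shift [-0.009  0.013  0.533] turn [-0.     0.    -0.006]
```

View pics/w7.png

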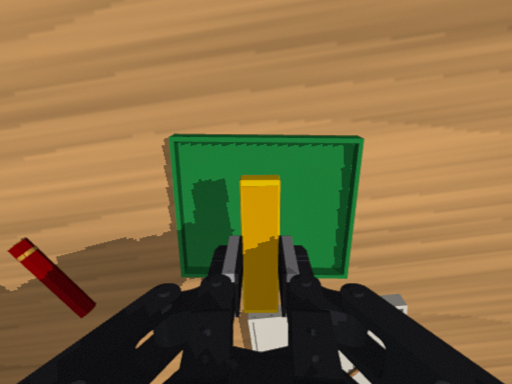

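The stick at px (260,243) hangs centred over the green tray. I lower and release it.

Request:
move_arm([
  [[0,0,0.3],[0,0,0],-1],
  [[0,0,0.52],[0,0,0],-1],
  [[0,0,0.54],[0,0,0],-1],
  [[0,0,0.55],[0,0,0],-1],
  [[0,0,0.55],[0,0,0],-0.1],
  [[0,0,0.55],[0,0,0],-0.1],
  [[0,0,0.3],[0,0,0],0],
  [[0,0,-0.4],[0,0,0],0.5],
  [[0,0,-0.4],[0,0,0],0.5],
])

```text
clock: 18.2
eef_pos: [0.3971, 0.3259, 0.1354]
tcp_rot: [0.004, 0.07, 0.998, 0.003]
force: [-0.0, 0.5, -0.5]
finger_gap: 0.749
grip_force: 0.0
```

```bash
python3 - <<'E'
from h import *
where(); measure("wrist",["stick","stick_tray"]); rel(549,13.5,130,172)
E
```

```text
t 18.2 tcp [397.1 325.9 135.4] yaw 172.0 tilt [ 0.008  0.006 -1.   ] gap 0.749 grip 0.0 F [-0.   0.5 -0.5]
stick 0.61 px [257. 184.] xy 394.4 323.3 size 81.9 21.6 ang -9.1
stick_tray 0.71 px [260. 181.] xy 396.1 325.6 size 128.6 109.8 ang 81.4
->  (549, 13.5, 130, 172) shift [-1.963 -2.856  0.005] turn [ 0.001  0.001 -0.   ]
```

Stick placed. Now the loupe.

Request:
move_arm([
  [[-0.66,-0.95,0],[0,0,0],0.5],
  [[-0.66,-0.95,0],[0,0,0],0.5],
])

```text
clock: 18.6
eef_pos: [0.4455, 0.2189, 0.1283]
tcp_rot: [-0.002, 0.069, 0.998, -0.001]
force: [0.6, -0.6, -0.6]
finger_gap: 0.753
grip_force: 0.0
```

Request:
move_arm([
  [[-0.66,-0.95,0],[0,0,0],0.5],
  [[-0.66,-0.95,0],[0,0,0],0.5],
])

```text
clock: 18.85
eef_pos: [0.4979, 0.1149, 0.1282]
tcp_rot: [-0.002, 0.07, 0.998, -0.001]
force: [0.1, 0.2, 0.1]
finger_gap: 0.751
grip_force: 0.0
```

Request:
move_arm([
  [[-0.66,-0.95,0],[0,0,0],0.5],
  [[-0.66,-0.95,0],[0,0,0],0.5],
  [[-0.66,-0.95,0],[0,0,0],0.5],
  [[-0.66,-0.95,0],[0,0,0],0.5],
])

```text
clock: 19.35
eef_pos: [0.5493, 0.0138, 0.1284]
tcp_rot: [-0.002, 0.07, 0.998, 0.0]
force: [-1.1, 1.4, 0.5]
finger_gap: 0.752
grip_force: 0.0
```

```bash
python3 - <<'E'
from h import *
where(); save(measure("wrist",["loupe"]),"w8.png"); rel(549,13.5,39,172); rel(547,12,39,172)
E
```

```text
t 19.35 tcp [549.3  13.8 128.4] yaw 172.0 tilt [-0.004  0.    -1.   ] gap 0.752 grip 0.0 F [-1.1  1.4  0.5]
loupe 0.6 px [261. 199.] xy 546.5 14.4 size 41.0 34.8 ang -9.4
->  (549, 13.5, 39, 172) shift [ 0.001 -0.014  0.902] turn [-0.    -0.005  0.003]
->  (547, 12, 39, 172) shift [ 0.018 -0.032  0.902] turn [-0.    -0.005  0.003]
```

View pics/w8.png

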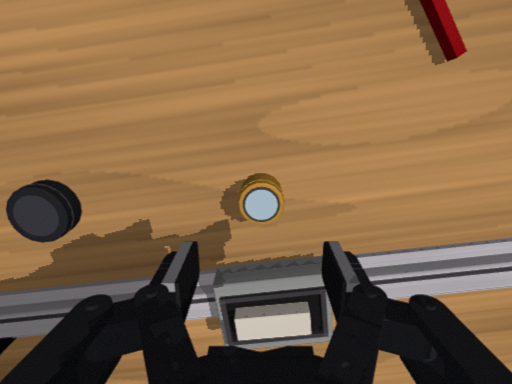

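The lens is at px (262,205), centred between the jaws. I grip high on the loupe.

Request:
move_arm([
  [[0,0,0.4],[0,0,0],0.5],
  [[0,0,0.8],[0,0,0],0.5],
  [[0,0,0.89],[0,0,0],0.5],
  [[0,0,0.89],[0,0,0],0.5],
  [[0,0,0.89],[0,0,0],-1],
  [[0,0,0.89],[0,0,0],-1],
  [[0,0,0.89],[0,0,0],-1],
  [[0,0,0.89],[0,0,0],-1],
], squeeze=40)

```text
clock: 20.45
eef_pos: [0.5523, 0.0139, 0.0434]
tcp_rot: [0.002, 0.07, 0.998, 0.0]
force: [-0.4, 1.2, 6.6]
finger_gap: 0.399
grip_force: 39.8
```

```bash
python3 - <<'E'
from h import *
where(); rel(542,359,103,172)
E
```

```text
t 20.45 tcp [552.3  13.9  43.4] yaw 172.0 tilt [ 0.004  0.001 -1.   ] gap 0.399 grip 39.8 F [-0.4  1.2  6.6]
->  (542, 359, 103, 172) shift [ 0.58   3.403 -0.595] turn [ 0.002  0.007 -0.   ]
```

Request:
move_arm([
  [[0,0,-0.3],[0,0,0],-1],
  [[0,0,-0.6],[0,0,0],-1],
  [[0.14,0.85,-0.6],[0,0,0],-1],
  [[0.14,0.85,-0.6],[0,0,0],-1],
])

```text
clock: 20.95
eef_pos: [0.5492, 0.1019, 0.1026]
tcp_rot: [0.001, 0.069, 0.998, 0.001]
force: [-0.7, -1.0, -0.8]
finger_gap: 0.395
grip_force: 40.2
```

Request:
move_arm([
  [[0.14,0.85,0],[0,0,0],-1],
  [[0.14,0.85,0],[0,0,0],-1],
])

```text
clock: 21.2
eef_pos: [0.5467, 0.1889, 0.1019]
tcp_rot: [0.001, 0.068, 0.998, 0.001]
force: [0.1, -0.2, -1.5]
finger_gap: 0.4
grip_force: 40.3
```

Request:
move_arm([
  [[0.14,0.85,0],[0,0,0],-1],
  [[0.14,0.85,0],[0,0,0],-1],
])

```text
clock: 21.45
eef_pos: [0.5446, 0.2752, 0.1018]
tcp_rot: [0.001, 0.068, 0.998, 0.001]
force: [1.2, -0.4, -0.8]
finger_gap: 0.401
grip_force: 40.3
```

Request:
move_arm([
  [[0.14,0.85,0],[0,0,0],-1],
  [[0.14,0.85,0],[0,0,0],-1],
  [[0.14,0.85,0],[0,0,0],-1],
  [[0.14,0.85,0],[0,0,0],-1],
])

```text
clock: 21.95
eef_pos: [0.5426, 0.3571, 0.1011]
tcp_rot: [-0.0, 0.07, 0.998, -0.001]
force: [0.2, 0.5, -1.3]
finger_gap: 0.396
grip_force: 40.4
```

```bash
python3 - <<'E'
from h import *
where(); save(measure("wrist",["loupe","loupe_tray"]),"w9.png"); rel(544,359,48,172)
E
```

```text
t 21.95 tcp [542.6 357.1 101.1] yaw 171.9 tilt [-0.001 -0.001 -1.   ] gap 0.396 grip 40.4 F [ 0.2  0.5 -1.3]
loupe 0.92 px [261. 249.] xy 568.2 352.3 size 66.9 49.4 ang -8.0
loupe_tray 0.69 px [266. 188.] xy 540.6 360.4 size 128.9 110.1 ang 88.2
->  (544, 359, 48, 172) shift [-0.007  0.024  0.534] turn [-0.001 -0.    -0.004]
```

View pics/w9.png

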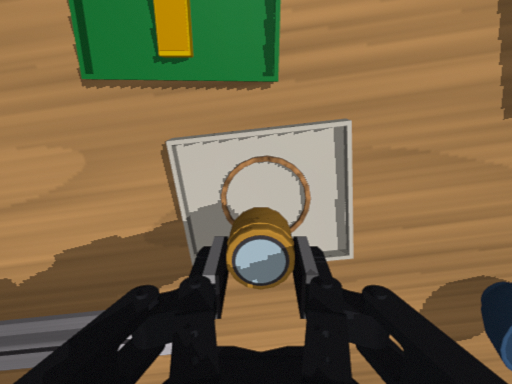

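The cork ring is centred near px (265,197) and the loupe lines up laterally. I shift 3 mm, lower and release.

Request:
move_arm([
  [[-0.01,0.03,0.25],[0,0,0],-1],
  [[-0.01,0.03,0.5],[0,0,0],-1],
  [[-0.01,0.03,0.53],[0,0,0],-1],
  [[-0.01,0.03,0.54],[0,0,0],-1],
  [[-0.01,0.03,0.54],[0,0,0],0.2],
  [[-0.01,0.03,0.54],[0,0,0],0.3],
  [[-0.01,0.03,0.3],[0,0,0],0.3],
  [[-0.01,0.03,-0.4],[0,0,0],0.3],
  [[-0.01,0.03,-0.4],[0,0,0],0],
])

```text
clock: 23.22
eef_pos: [0.5471, 0.3632, 0.148]
tcp_rot: [0.005, 0.07, 0.998, 0.004]
force: [0.2, 0.0, 0.6]
finger_gap: 0.499
grip_force: 0.0
```

```bash
python3 - <<'E'
from h import *
where(); H["loupe"]=.034;save(measure("wrist",["loupe","loupe_tray"]),"w10.png"); rel(430.5,153.5,140,206)
E
```

```text
t 23.23 tcp [547.1 363.2 148. ] yaw 172.0 tilt [ 0.01   0.007 -1.   ] gap 0.499 grip 0.0 F [0.2 0.  0.6]
loupe 0.9 px [257. 185.] xy 539.7 360.8 size 41.1 34.2 ang -7.0
loupe_tray 0.84 px [256. 172.] xy 540.3 360.4 size 128.3 109.7 ang 88.2
->  (430.5, 153.5, 140, 206) shift [ 0.836 -2.216  0.016] turn [ 1.000e-03  2.000e-03 -1.133e+00]
```

View pics/w10.png

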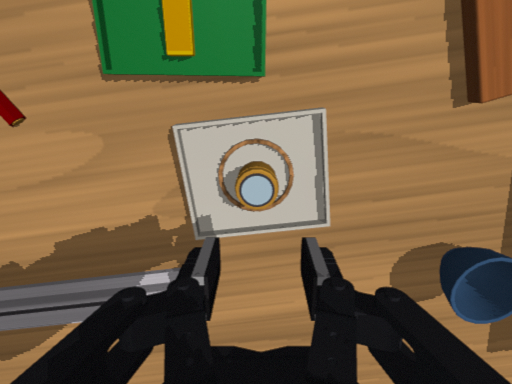

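The loupe stands inside the ring (lens at px 257,190). Now the red barrel.

Request:
move_arm([
  [[0.28,-0.74,0],[0,0,0],0],
  [[0.28,-0.74,0],[0,0,0],0],
], squeeze=30)

```text
clock: 23.62
eef_pos: [0.5013, 0.2876, 0.137]
tcp_rot: [-0.005, 0.07, 0.997, -0.003]
force: [0.5, 0.4, 0.8]
finger_gap: 0.499
grip_force: 0.0
```

Request:
move_arm([
  [[0.28,-0.74,0],[0,0,0],0],
  [[0.28,-0.74,0],[0,0,0],0],
])

```text
clock: 23.88
eef_pos: [0.4637, 0.2188, 0.1385]
tcp_rot: [-0.004, 0.071, 0.997, -0.002]
force: [-0.5, 0.2, 0.0]
finger_gap: 0.5
grip_force: 0.0
```

Request:
move_arm([
  [[0.28,-0.74,0.05],[0,0,-0.35],0],
  [[0.28,-0.74,0.05],[0,0,-0.7],0],
  [[0.28,-0.74,0.05],[0,0,-1],0],
  [[0.28,-0.74,0.05],[0,0,-1],0],
  [[0.28,-0.74,0.05],[0,0,-1],0],
])

```text
clock: 24.5
eef_pos: [0.43, 0.1533, 0.1358]
tcp_rot: [-0.0, -0.19, 0.982, -0.0]
force: [-0.1, -0.2, -0.3]
finger_gap: 0.499
grip_force: 0.0
```

```bash
python3 - <<'E'
from h import *
where(); measure("wrist",["red_barrel"]); rel(431,153.5,29,206.3)
E
```

```text
t 24.5 tcp [430.  153.3 135.8] yaw -158.1 tilt [-0.001 -0.    -1.   ] gap 0.499 grip 0.0 F [-0.1 -0.2 -0.3]
red_barrel 0.84 px [261. 188.] xy 429.8 153.3 size 77.5 14.6 ang 26.5
->  (431, 153.5, 29, 206.3) shift [-0.01  -0.002  1.07 ] turn [ 0.    -0.001 -0.145]
```

Request:
move_arm([
  [[0,0,0.5],[0,0,-0.15],0],
  [[0,0,0.9],[0,0,-0.15],0],
  [[0,0,0.9],[0,0,-0.15],0],
])

```text
clock: 24.98
eef_pos: [0.4272, 0.1522, 0.0437]
tcp_rot: [-0.004, -0.229, 0.973, -0.0]
force: [0.5, -0.2, 0.5]
finger_gap: 0.497
grip_force: 0.0
```

Request:
move_arm([
  [[0,0,0.16],[0,0,0],0],
  [[0,0,0.17],[0,0,0],0],
  [[0,0,0.17],[0,0,0],-1],
  [[0,0,0.17],[0,0,0],-1],
  [[0,0,0.17],[0,0,0],-1],
  [[0,0,0.17],[0,0,0],-1],
  [[0,0,0.17],[0,0,0],-1],
])

```text
clock: 25.85
eef_pos: [0.4309, 0.1533, 0.0307]
tcp_rot: [0.001, -0.229, 0.973, 0.0]
force: [-0.4, 0.3, 6.1]
finger_gap: 0.153
grip_force: 29.4
```

```bash
python3 - <<'E'
from h import *
where(); rel(424,-392,92,174.7)
E
```

```text
t 25.85 tcp [430.9 153.3  30.7] yaw -153.5 tilt [ 0.002  0.001 -1.   ] gap 0.153 grip 29.4 F [-0.4  0.3  6.1]
->  (424, -392, 92, 174.7) shift [ 2.493 -4.85  -0.618] turn [1.00e-03 5.00e-03 1.06e+00]
```

Request:
move_arm([
  [[0,0,-0.3],[0,0,0],-1],
  [[0,0,-0.62],[0,0,0],-1],
  [[0.41,-0.81,-0.62],[0,0,0],-1],
  [[0.41,-0.81,-0.62],[0,0,0],-1],
])

```text
clock: 26.35
eef_pos: [0.4294, 0.0608, 0.0922]
tcp_rot: [0.001, -0.229, 0.973, -0.0]
force: [0.4, 0.3, -0.6]
finger_gap: 0.157
grip_force: 29.6
```

Request:
move_arm([
  [[0.41,-0.81,0],[0,0,0],-1],
  [[0.41,-0.81,0],[0,0,0],-1],
])

```text
clock: 26.6
eef_pos: [0.4287, -0.0308, 0.0918]
tcp_rot: [0.0, -0.228, 0.974, -0.0]
force: [0.3, 0.3, -0.4]
finger_gap: 0.151
grip_force: 29.6
```

Request:
move_arm([
  [[0.42,-0.81,0],[0,0,0],-1],
  [[0.42,-0.81,0],[0,0,0],-1],
])

```text
clock: 26.85
eef_pos: [0.4274, -0.1224, 0.0919]
tcp_rot: [0.0, -0.228, 0.974, -0.001]
force: [0.9, 0.8, -1.2]
finger_gap: 0.149
grip_force: 29.6
```

Request:
move_arm([
  [[0.41,-0.81,0],[0,0,0],-1],
  [[0.41,-0.81,0],[0,0,0],-1],
])

```text
clock: 27.1
eef_pos: [0.427, -0.2134, 0.0919]
tcp_rot: [0.001, -0.228, 0.974, -0.001]
force: [0.5, 0.6, -0.2]
finger_gap: 0.148
grip_force: 29.6
```

Request:
move_arm([
  [[0.42,-0.81,0],[0,0,0],-1],
  [[0.42,-0.81,0],[0,0,0],-1],
])

```text
clock: 27.35
eef_pos: [0.4254, -0.3049, 0.0919]
tcp_rot: [0.001, -0.228, 0.974, -0.001]
force: [-0.4, 0.5, -1.3]
finger_gap: 0.152
grip_force: 29.6
```

Request:
move_arm([
  [[0.42,-0.8,0],[0,0,0.35],-1],
  [[0.42,-0.8,0],[0,0,0.7],-1],
  [[0.42,-0.8,0],[0,0,1],-1],
  [[0.42,-0.8,0],[0,0,1],-1],
  [[0.42,-0.8,0],[0,0,1],-1],
])

```text
clock: 27.98
eef_pos: [0.4234, -0.3918, 0.0914]
tcp_rot: [-0.0, 0.029, 1.0, 0.0]
force: [0.3, -0.9, -0.2]
finger_gap: 0.151
grip_force: 29.6
```

```bash
python3 - <<'E'
from h import *
where(); save(measure("wrist",["black_barrel","red_barrel","pen_tray"]),"w11.png"); rel(423,-391.5,36,174.7)
E
```

```text
t 27.98 tcp [ 423.4 -391.8   91.4] yaw 176.6 tilt [-0.  0. -1.] gap 0.151 grip 29.6 F [ 0.3 -0.9 -0.2]
black_barrel 0.76 px [339. 211.] xy 430.7 -336.5 size 80.6 15.1 ang -5.6
red_barrel 0.88 px [261. 247.] xy 459.1 -394.0 size 115.5 21.8 ang -3.1
->  (423, -391.5, 36, 174.7) shift [0.007 0.002 0.555] turn [-0.     0.     0.063]
```

View pics/w11.png

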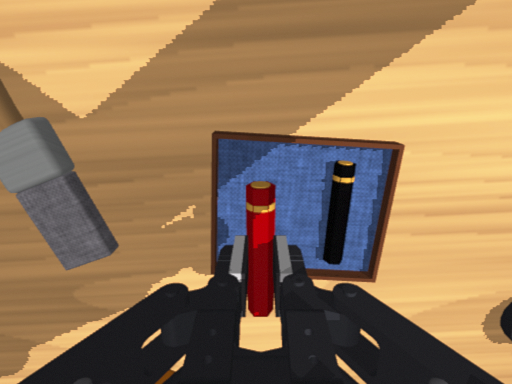

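The red barrel (px 261,247) hangs over the free half of the tray, clear of the black one (339,211). I lower and release it.

Request:
move_arm([
  [[0,0,0.3],[0,0,0.06],-1],
  [[0,0,0.54],[0,0,0.06],-1],
  [[0,0,0.55],[0,0,0.06],-1],
  [[0,0,0.56],[0,0,0.06],-1],
  [[0,0,0.56],[0,0,0.06],-0.35],
  [[0,0,0.56],[0,0,0.06],-0.35],
  [[0,0,0.3],[0,0,0.06],-0.35],
  [[0,0,-0.4],[0,0,0.06],-0.2],
  [[0,0,-0.6],[0,0,0.06],0],
  [[0,0,-0.6],[0,0,0.06],0],
  [[0,0,-0.6],[0,0,0.06],0],
  [[0,0,-0.6],[0,0,0.06],0],
])

```text
clock: 29.68
eef_pos: [0.4226, -0.3913, 0.1495]
tcp_rot: [-0.001, 0.046, 0.999, 0.001]
force: [-0.4, 0.2, -0.3]
finger_gap: 0.502
grip_force: 0.0
```

```bash
python3 - <<'E'
from h import *
where(); a=measure("wrist",["black_barrel","red_barrel","pen_tray"]); b=r.camera("top"); measure("top",["nib_box"])
save(np.hstack([a[60:320,130:430],b[120:320,60:460][:, :]]) if 0 else np.hstack([cv2.resize(a,(380,285)),cv2.resize(b[100:320,80:380],(390,285))]),"fin.png")
E
```

```text
t 29.68 tcp [ 422.6 -391.3  149.5] yaw 174.7 tilt [-0.003  0.002 -1.   ] gap 0.502 grip 0.0 F [-0.4  0.2 -0.3]
black_barrel 0.75 px [322. 186.] xy 429.9 -336.5 size 79.8 15.3 ang -5.6
red_barrel 0.74 px [259. 186.] xy 425.1 -393.0 size 80.8 15.9 ang -5.0
pen_tray 0.83 px [292. 182.] xy 427.2 -363.7 size 129.5 110.5 ang 83.2
nib_box 0.62 px [332. 204.] xy 538.9 -168.0 size 49.3 48.9 ang 0.5
nib_box 0.46 px [414. 253.] xy 427.3 -360.2 size 131.9 107.7 ang 83.7
```

View pics/fin.png

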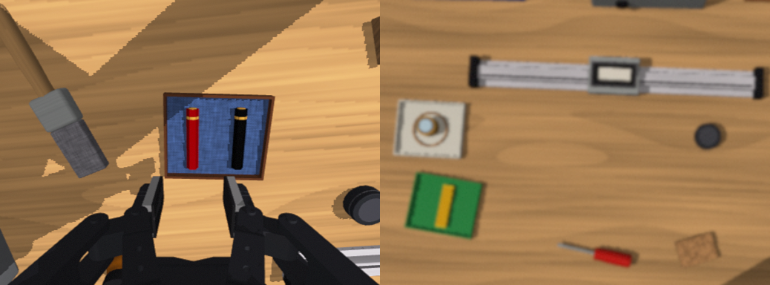

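The picture shows both barrels flat in the blue tray (crop px 192,138 and 240,138). The stone is in the recess, the loupe in the ring, the stick in the green tray, and the nib box has not moved. I hand the job in.

```bash
python3 -c "
from bench import r
print(r.sign_off())"
```

```text
the job is handed in; nothing more can be done
None
```

I handed the job in at about 30 s: the last pictures show all five things in their places and the nib box about where it started, though sign-off gave no verdict.

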